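# Strip the label-roll holder

## Robot

A 7-joint arm with a two-finger parallel gripper is mounted at the origin on a cart in front of the work surface, level with it; the furniture and walls round the work are solid. World frame = base frame: x ahead of the robot, y to its left, z up, the work surface at z = 0. Lengths are in m, angles in rad, forces in N, time in s.
With the tool pointing down it reaches from about 0.4 to 0.9 m from the base axis. Payload 5.5 kg.
Tool frame: the origin (TCP) lies between the finger pads; the fingertips stand 25 mm ahead of it and the grasp point (between the pads) lies 6 mm ahead of it; z points along the fingers, y is the line along which they close (so a half turn about z gives the same grasp; the last joint's range is limited). The gripper opens to 85 mm and grips with 20 to 120 N. Pads are 22 mm wide; open, the fingers measure 114 mm over their backs; the gripper's body (76 mm by 85 mm) begins 54 mm behind the grasp point. The pads swing forward as they close: fully open they stand 13 mm farther back than shut.
Start: joints at [1.468, 0.501, -0.427, 1.55, 0.221, 1.138, -0.21], TCP at [0.233, -0.607, 0.217] pointing down, gripper open.
Joint ranges: [-2.88, 2.88], [-0.31, 2.03], [-1.54, 1.56], [0.2, 2.42], [-1.41, 4.55], [0.19, 2.02], [-2.57, 2.57]. Speed limits (rad/s): [2.57, 2.57, 3.14, 3.14, 3.14, 3.14, 3.14].

## Interface

Orientations are given as a unit quaternion [x, y, z, w].
In Python, from cell import manip, viewer gives the robot as it stands.
- The arm moves only by the tool jog_arm, never from a script. Its argument "motion" is a list of rows, each a list of 7 numbers: the shift along the tool's x, y, z each as a share of 0.03 m, from -1 to 1, then the turn, a rotation vector about the tool's x, y, z each as a share of 5 degrees, from -1 to 1, then the opening, from -1 (shut) to 1 (fully open). A call has 1 to 20 rows; each row shifts and turns the commanded pose from where the row before left it, along the tool's axes as they then stand; what a row does not reach is not made up. A row lasts 1/12 s, in which the tool goes at most 41.7 mm and 7.16 degrees, less where a joint would pass 70% of its speed; a pose out of reach is approached as far as the arm can. A call with a number of a shift or a turn outside -1 to 1 is refused whole. A call with a gripper value outside its range is refused whole. The fingers move at their own pace and stop on an object; "newtons" is the grip in N (left out, the last holds). Time passes only in rows, so rows that do not move let the fingers close. It gives the time, the measured TCP pose, the force, the opening and the grip force at its end, in the units of the state.
- manip.get_obs(): the state, without advancing time (a new reading comes with each control period).
- viewer.snapshot(name): name is "side" or "top"; returns a dict with "img" (420x560x3 uint8, red, green, blue), "vfov" (degrees; the focal length in pixels is half the picture's height over the tangent of half this angle, whatever the lens; pixels are square), "cx", "cy" (the principal point, pixels), "cam_to_world" (4x4, takes a point from camera to world coordinates). Camera axes: x right, y down, z forward; pixel columns grow to the right and rows downward; lengths in m; the calibration is good to about 2 mm. A picture is of the moment at which its call begins. There is no depth.
- manip.hand_in(): hands the job in; it is judged then, once.
The state is a dict: "clock": time; "joint_positions": joint angles; "qd": joint speeds; "tau": joint torques, N m; "position": TCP position; "eef_rot": TCP orientation; "ft_force": force on the tool from outside, world axes, zero at the start; "ft_torque": the same for the moment, N m; "gripper_width": finger opening in m; "grasp_force": force on a finger pad.
Only numpy, scipy, OpenCV 4.12 (cv2) and the standard library are available. Lean on these libraries where they do the work, as an engineer would, in place of code of your own. Each camera call takes 0.05 s, during which the arm holds its last target. There are 200 camera calls.

## Task

The label rolls are to be changed. Slide the stop collar off the free end of the holder's bar, raising it a little so that it clears the small lip on top of the bar end, and set it in the shallow tray; then slide both label rolls off after it, one at a time, and stand them on edge in the V-shaped cradle, one behind the other along its groove. Set every part down rather than dropping it, and do not disturb the reagent bottle, the tin or the timer.

Things in the scene. Friction and masses are not known exactly. Their poses are not given: they have to be found in the camera images.
- roll_holder: Fixed grey stand: foot plate 120 x 100 x 14 mm, post 22 x 44 mm, 151 mm high, and a horizontal round steel bar, 18 mm diameter, sticking out toward the robot. Origin on the worktop under the post's front face, z up. The bar runs along own -x from the post (x = 0) to its free end (x = -0.160), axis 130 mm above the worktop; a 32 mm flange covers its first 5 mm.
- bar_root (a point): Point on the bar's axis at the post's front face, 130 mm above the worktop.
- bar_end (a point): Point on the bar's axis at its free end, 130 mm above the worktop. A lip 10 mm wide on top of the bar's last 6 mm rises 3 mm above the bar. A ring of 26 mm bore hangs on the bar behind the lip; raised 3 to 8 mm from there (best 5 to 6 mm) and centred sideways it slides off over the lip.
- stop_collar: Aluminium ring, 44 mm outside diameter, bore 26 mm, 20 mm wide, 60 g, two fine dark grooves round it. Origin at the middle of the bore; own x = bore axis. Hangs on the bar just behind the lip (origin 4 mm below the bar's axis), in front of both rolls. All rings hang loose, at least 8 mm apart, and can be gripped from above across the diameter, a finger each side of the bar.
- wide_roll: Label roll, white paper on a cardboard core: a ring 56 mm outside diameter, bore 26 mm, 36 mm wide, about 70 g. Origin at the middle of the bore; own x = bore axis. Hangs on the bar at the start (origin 4 mm below the bar's axis) as the inner or the outer of the two rolls. The rolls differ in width; which is nearer the free end varies.
- narrow_roll: Label roll, white paper on a cardboard core: a ring 56 mm outside diameter, bore 26 mm, 24 mm wide, about 70 g. Origin at the middle of the bore; own x = bore axis. Hangs on the bar at the start (origin 4 mm below the bar's axis) as the inner or the outer of the two rolls. The rolls differ in width; which is nearer the free end varies.
- cradle: Fixed white plastic V cradle, 140 x 70 mm, 40 mm high. Origin under its middle on the worktop; own x along the groove, z up. Two faces at 45 degrees meet at y = 0, 16 mm above the worktop, and reach 27 mm to each side; end plates 38 mm high leave 126 mm length. A roll standing in it has its axis along own x and origin 56 mm above the worktop; both fit one behind the other.
- groove (a point): Middle of the groove's length, 56 mm above the worktop: where the centre of a roll would rest. Its axes are the cradle's.
- parts_tray: Fixed shallow grey plastic tray, square, 120 x 120 mm outside, walls 4 mm thick and 18 mm high, floor 4 mm thick. Origin under its middle on the worktop, z up.
- reagent_bottle_2: Bystander: small white dropper bottle with a yellow cap, 34 mm diameter, 72 mm high, loose; origin under its middle.
- spare_fuse_tin: Bystander: flat round tin with a green lid, 63 mm diameter, 26 mm high, loose; origin under its middle.
- bench_timer: Bystander: white bench timer, 68 x 68 x 43 mm, loose; origin under its middle.
There are look-alikes about, which are no part of the job. Leave any purple look-alike of the wide_roll alone.

How it is judged:
By the outcome, as a careful person would: the job done as asked, in the order asked, and still so for the second after the job is handed in, with the robot touching nothing.
It also fails if it takes over 64 s, if anything falls off the work surface, if the arm or the gripper's body presses on something with over 40 N, if the wrist force passes 120 N, or if a joint passes its speed limit or range.

## Working session

There is one attempt and no reset: what is moved stays moved. The work goes in short steps, Python scripts to look and compute and a tool call to move; the robot and the scene stay as the last step left them, time stands still between calls to the robot, and variables do not carry over. Pictures are saved under pics/ and viewed, at most 10 in all, crops included, and the job is handed in when it is done.

Besides the shell and the picture viewer there is one more tool, called after "Request:" in YAML: its name, and indented under it one key for each argument. jog_arm: Moves the arm, as the interface text tells. Its arguments: {"type":"object","properties":{"motion":{"type":"array","items":{"type":"array","items":{"type":"number","minimum":-1,"maximum":1}}},"newtons":{"type":"number"}},"required":["motion"]}

```bash
ls; mkdir -p pics; python3 - <<'E'
from cell import manip, viewer
import cv2,json,numpy as np
o=manip.get_obs();print(o)
for n in("side","top"):
    s=viewer.snapshot(n);cv2.imwrite(f"pics/{n}0.png",s["img"][:,:,::-1])
    print(n,s["vfov"],s["cx"],s["cy"],np.round(s["cam_to_world"],4).tolist())
E
```

```text
pics
{'clock': 0.0, 'joint_positions': array([ 1.46826221,  0.50182168, -0.42678802,  1.55146379,  0.22081672,
        1.13831527, -0.21030587]), 'qd': array([-9.77440283e-04,  1.55731387e-06, -7.28898593e-05,  8.65610236e-04,
        7.19906474e-04, -8.00731888e-04, -8.32400330e-05]), 'tau': array([ 6.34444968e-04, -5.69510221e+01, -5.81569165e+00, -2.80935073e+01,
        1.06472505e-02,  1.20533575e-02, -1.83777047e-05]), 'position': array([ 0.23215198, -0.60634606,  0.21586978]), 'eef_rot': array([ 9.83320808e-01,  1.81876992e-01, -1.58301198e-04, -9.60971582e-04]), 'ft_force': array([ 1.16816626,  0.22067793, -0.0260532 ]), 'ft_torque': array([ 0.01523491, -0.05207975, -0.04620043]), 'grasp_force': 0.0, 'gripper_width': 0.08521254448910669}
side 56.74173965712808 275.21747483829967 209.0081383037933 [[-0.7078, -0.5616, 0.4286, 0.1954], [-0.7064, 0.5716, -0.4174, 0.3284], [-0.0106, -0.5982, -0.8013, 0.8111], [0.0, 0.0, 0.0, 1.0]]
top 42.458755940307 270.65138312426905 210.27742271998557 [[0.0201, -0.9957, 0.0907, 0.4499], [-0.9998, -0.02, 0.0027, -0.0553], [-0.0009, -0.0907, -0.9959, 1.3881], [0.0, 0.0, 0.0, 1.0]]
```

View pics/side0.png

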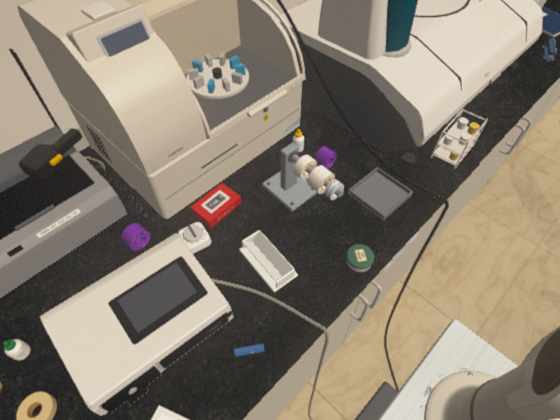

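View pics/top0.png

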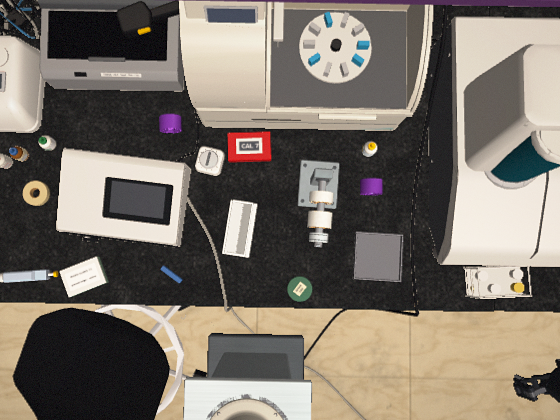

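The side view shows the holder at about (300,180), with tray (380,193), cradle (268,260) and tin (360,257). The top view shows the bar from (323,180) to (318,245), tray (379,257), cradle (240,228), timer (208,160) and bottle (370,149). I'll enlarge both.

```bash
python3 - <<'E'
import cv2
a=cv2.imread("pics/side0.png")[125:295,235:415]; b=cv2.imread("pics/top0.png")[150:290,215:410]
cv2.imwrite("pics/side1.png",cv2.resize(a,None,fx=3.5,fy=3.5,interpolation=cv2.INTER_CUBIC))
cv2.imwrite("pics/top1.png",cv2.resize(b,None,fx=4,fy=4,interpolation=cv2.INTER_CUBIC))
E
```

```text
(no output)
```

View pics/side1.png

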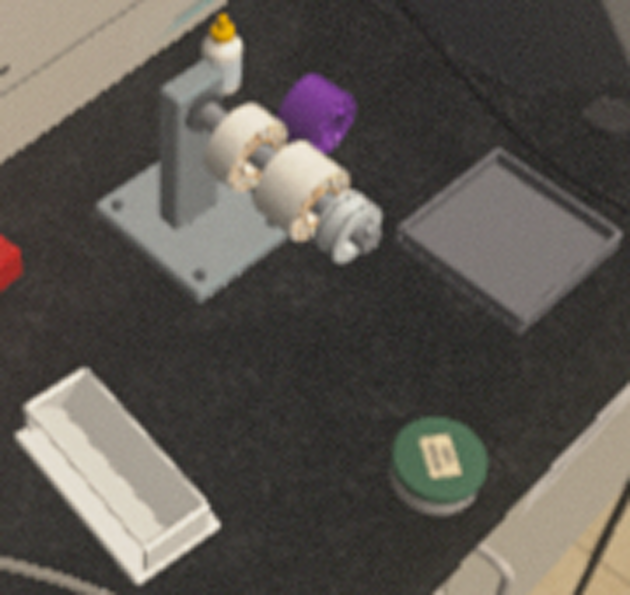

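View pics/top1.png

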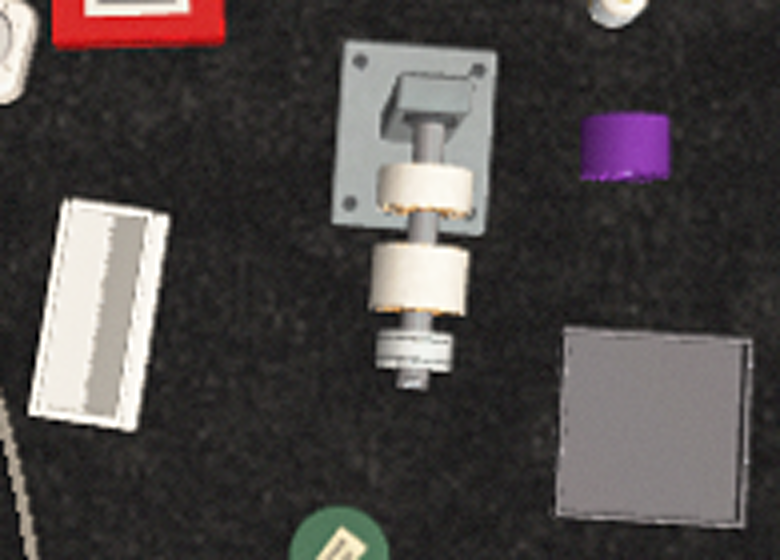

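The side crop shows the cradle corners at (84,368), (218,522), (140,582) and (17,435), the tray corners at (499,149), (622,236), (521,329) and (398,235), and the collar near (350,227). The top crop shows the narrow roll as the inner one (378–473, 164–212), the wide roll as the outer (370–470, 243–313), the collar at (376–453, 332–373) and the bar tip at (412,388). Next I'll triangulate these.

```bash
cat > h.py <<'E'
import numpy as np
from scipy.optimize import least_squares
C={"side":(56.74173965712808,275.21747483829967,209.0081383037933,[[-0.7078,-0.5616,0.4286,0.1954],[-0.7064,0.5716,-0.4174,0.3284],[-0.0106,-0.5982,-0.8013,0.8111],[0,0,0,1]]),
"top":(42.458755940307,270.65138312426905,210.27742271998557,[[0.0201,-0.9957,0.0907,0.4499],[-0.9998,-0.02,0.0027,-0.0553],[-0.0009,-0.0907,-0.9959,1.3881],[0,0,0,1]])}
def proj(n,P):
    v,cx,cy,T=C[n];f=210/np.tan(np.radians(v/2));T=np.array(T)
    p=(np.atleast_2d(P)-T[:3,3])@T[:3,:3];return np.c_[cx+f*p[:,0]/p[:,2],cy+f*p[:,1]/p[:,2]]
def full(n,uv): # crop px -> image px
    uv=np.atleast_2d(uv).astype(float);k,o=((3.5,(235,125)) if n=="side" else (4,(215,150)))
    return (uv+.5)/k-.5+o
def tri(s,t):
    s=full("side",s);t=full("top",t)
    return np.array([least_squares(lambda P:np.r_[(proj("side",P)-a).ravel(),(proj("top",P)-b).ravel()],[.55,-.1,.05]).x for a,b in zip(s,t)])
def fit(local,obs,x0,zfree=True):
    # local pts Nx3 ; obs: list of (cam, idx, crop uv); x,y,yaw,dz
    local=np.array(local,float)
    def r(q):
        c,s=np.cos(q[2]),np.sin(q[2]);W=np.c_[q[0]+c*local[:,0]-s*local[:,1],q[1]+s*local[:,0]+c*local[:,1],local[:,2]+q[3]]
        return np.concatenate([(proj(n,W[i])-full(n,uv)).ravel() for n,i,uv in obs]+[[0 if zfree else 1e4*q[3]]])
    o=least_squares(r,x0);return o.x,np.round(o.fun,1)
E
python3 - <<'E'
from h import *
np.set_printoptions(suppress=True,precision=4)
# tray: order top crop: TL,TR,BR,BL -> (+x,+y),(+x,-y),(-x,-y),(-x,+y)
L=[(.06,.06,.018),(.06,-.06,.018),(-.06,-.06,.018),(-.06,.06,.018)]
T=[(565,326),(751,339),(744,527),(556,514)];S=[(398,235),(499,149),(622,236),(521,329)]
print("tray tri",tri(S,T));print(fit(L,[("top",i,T[i]) for i in range(4)]+[("side",i,S[i]) for i in range(4)],[.5,-.3,0,0]))
L=[(.07,.035,.038),(.07,-.035,.038),(-.07,-.035,.038),(-.07,.035,.038)]
T=[(66,199),(170,214),(134,431),(28,415)];S=[(17,435),(84,368),(218,522),(140,582)]
print("cradle tri",tri(S,T));print(fit(L,[("top",i,T[i]) for i in range(4)]+[("side",i,S[i]) for i in range(4)],[.5,0,0,0]))
# foot plate corners, x range unknown offset
T=[(345,40),(497,50),(484,235),(332,224)];
print("foot tri",tri([(96,210),(201,301)],[T[0],T[3]]))
print("collar c,",tri([(349,227)],[(414.5,352)]))
P=tri([(372,237)],[(412,380)]);print("bar end",P)
v=None
def ray(n,uv,z):
    return least_squares(lambda p:(proj(n,[p[0],p[1],z])-full(n,uv)).ravel(),[.5,0]).x
for t in T: print("foot",ray("top",t,.014))
for nm,z,a,b in [("wide",.126,(370,278),(470,278)),("narrow",.126,(378,188),(473,188)),("collar",.126,(376,352),(453,352))]:
    A=ray("top",a,z);B=ray("top",b,z);print(nm,A,B,(A+B)/2,np.linalg.norm(A-B))
print("barroot top axis sides z.13",ray("top",(413,140),.13),ray("top",(445,143),.13),"end",ray("top",(396,385),.13),ray("top",(429,388),.13))
E
```

```text
tray tri [[ 0.5275 -0.2704  0.0038]
 [ 0.521  -0.3868  0.015 ]
 [ 0.403  -0.383   0.0106]
 [ 0.4087 -0.2653  0.002 ]]
(array([ 0.4651, -0.3266, -0.0451, -0.0102]), array([-0.4, -0.5,  0.1, -0.7, -0.2, -0.4, -0.5, -0.3,  0.3, -0.7, -0. ,
        1.1,  0.7,  0.8,  1.2, -0.7,  0. ]))
cradle tri [[ 0.6033  0.052   0.0029]
 [ 0.5965 -0.0128  0.023 ]
 [ 0.4565  0.0051  0.0086]
 [ 0.4639  0.0718  0.0089]]
(array([ 0.5301,  0.0289, -0.1248, -0.0273]), array([-1.8, -1. , -0.8, -0.9,  0.2, -0.9, -0.6, -0.8, -0.8, -1. ,  3.5,
        2.9,  1.8, -0.8, -0.1, -0.4,  0. ]))
foot tri [[ 0.7103 -0.1265  0.0036]
 [ 0.5907 -0.1196  0.0045]]
collar c, [[ 0.5042 -0.1635  0.1253]]
bar end [[ 0.4866 -0.1624  0.1313]]
foot [ 0.7075 -0.1267]
foot [ 0.7029 -0.2246]
foot [ 0.5832 -0.2173]
foot [ 0.5883 -0.1202]
wide [ 0.5457 -0.1376] [ 0.5469 -0.1961] [ 0.5463 -0.1669] 0.0585131664266343
narrow [ 0.5988 -0.1416] [ 0.5999 -0.1974] [ 0.5994 -0.1695] 0.0557985032406072
collar [ 0.5025 -0.1417] [ 0.5034 -0.1866] [ 0.503  -0.1642] 0.04491552551269951
barroot top axis sides z.13 [ 0.6271 -0.1615] [ 0.6257 -0.1802] end [ 0.4834 -0.1533] [ 0.4821 -0.1725]
```

```bash
cat >> h.py <<'E'
from scipy.spatial.transform import Rotation as R
def plan(target,yaw,step=.022):
    """rows (translate in present tool axes, then turn about tool z) to reach target, tool x at world yaw"""
    from cell import manip
    o=manip.get_obs();r=R.from_quat(o["eef_rot"]);d=r.inv().apply(np.array(target)-o["position"])
    want=R.from_euler("z",yaw)*R.from_euler("x",np.pi);rv=np.degrees((r.inv()*want).as_rotvec())
    n=int(np.ceil(np.linalg.norm(d)/step));m=int(np.ceil(abs(rv).max()/4.5))
    print("t",round(o["clock"],2),"pos",o["position"].round(4),"F",o["ft_force"].round(1),"w",round(o["gripper_width"],4),"g",round(o["grasp_force"],1))
    print(" shift total/0.03",(d/.03).round(2),n,"rows of",(d/n/.03).round(3)," turn total/5deg",(rv/5).round(2),m,"rows")
E
python3 - <<'E'
from h import *
np.set_printoptions(suppress=True,precision=4)
L=[(.06,.06,.018),(.06,-.06,.018),(-.06,-.06,.018),(-.06,.06,.018)]
T=[(565,326),(751,339),(744,527),(556,514)]
print("tray",fit(L,[("top",i,T[i]) for i in range(4)],[.5,-.3,0,0],False))
L=[(.07,.035,.039),(.07,-.035,.039),(-.07,-.035,.039),(-.07,.035,.039)]
T=[(66,199),(170,214),(134,431),(28,415)]
print("cradle",fit(L,[("top",i,T[i]) for i in range(4)],[.5,0,0,0],False))
yaw=-.055
def axis(x): return np.array([x,-.1642+yaw*(x-.503)*1.0,.126])
for nm,Rr,w,lo,hi in [("wide",.028,.036,243,313),("narrow",.028,.024,164,213),("collar",.022,.020,331,374)]:
    a=np.linspace(0,2*np.pi,60)
    def r(x):
        P=np.concatenate([axis(x[0])+np.c_[np.full(60,s*w/2),Rr*np.cos(a),Rr*np.sin(a)] for s in(-1,1)])
        v=(proj("top",P)[:,1]+.5-150)*4-.5
        return [v.min()-lo,v.max()-hi]
    o=least_squares(r,[.55],diff_step=1e-3);print(nm,axis(o.x[0]),np.round(o.fun,1))
def ray(n,uv,z): return least_squares(lambda p:(proj(n,[p[0],p[1],z])-uv),[.5,0]).x if 0 else least_squares(lambda p:(proj(n,[p[0],p[1],z])-uv).ravel(),[.5,0]).x
for nm,uv,z in [("tin",(300,289),.026),("bottle",(370,149),.07),("timer",(208,160),.043),("purple",(371,187),.03)]: print(nm,ray("top",np.array(uv),z))
plan([.503,-.1642,.20],-.055)
E
```

```text
tray (array([ 0.4638, -0.3252, -0.0448, -0.    ]), array([-0.3, -0.2,  0.5, -0.4,  0.2,  0.2, -0.5,  0.4, -0. ]))
cradle (array([ 0.5263,  0.0253, -0.1405, -0.    ]), array([-0.8, -0.9,  0.8, -0.2,  0.6,  0.8, -0.6,  0.3, -0. ]))
wide [ 0.5459 -0.1666  0.126 ] [ 0.6 -0.6]
narrow [ 0.5987 -0.1695  0.126 ] [-1.4  1.4]
collar [ 0.5025 -0.1642  0.126 ] [ 2.6 -2.7]
tin [ 0.378  -0.1288]
bottle [ 0.727  -0.2943]
timer [0.6964 0.1088]
purple [ 0.6378 -0.3045]
t 0.1 pos [ 0.2322 -0.6064  0.2159] F [-0.5  0.3  0. ] w 0.0857 g 0.0
 shift total/0.03 [ 13.7  -10.54   0.55] 24 rows of [ 0.571 -0.439  0.023]  turn total/5deg [-0.02  0.    4.82] 6 rows
```

Request:
jog_arm:
  motion:
    - [0.4,-0.3,0,0,0,0,1]
    - [0.7,-0.54,0.02,0,0,0,1]
    - [0.7,-0.54,0.02,0,0,0,1]
    - [0.7,-0.54,0.02,0,0,0,1]
    - [0.7,-0.54,0.02,0,0,0,1]
    - [0.7,-0.54,0.02,0,0,0,1]
    - [0.7,-0.54,0.02,0,0,0,1]
    - [0.7,-0.54,0.02,0,0,0,1]
    - [0.7,-0.54,0.02,0,0,0,1]
    - [0.7,-0.54,0.02,0,0,0,1]
    - [0.7,-0.54,0.02,0,0,0,1]
    - [0.7,-0.54,0.02,0,0,0,1]
    - [0.7,-0.54,0.02,0,0,0,1]
    - [0.7,-0.54,0.02,0,0,0,1]
    - [0.7,-0.54,0.02,0,0,0,1]
    - [0.7,-0.54,0.02,0,0,0,1]
    - [0.7,-0.54,0.02,0,0,0,1]
    - [0.7,-0.54,0.02,0,0,0,1]
    - [0.7,-0.54,0.02,0,0,0,1]
    - [0.4,-0.3,0.02,0,0,0,1]

```text
clock: 1.77
position: [0.4982, -0.1693, 0.2056]
eef_rot: [0.983, 0.184, 0.0, -0.001]
ft_force: [-0.3, -0.9, 0.3]
gripper_width: 0.0851
grasp_force: 0.0
```

Request:
jog_arm:
  motion:
    - [0,0,0,0,0,0.9,1]
    - [0,0,0,0,0,1,1]
    - [0,0,0,0,0,1,1]
    - [0,0,0,0,0,1,1]
    - [0,0,0,0,0,0.92,1]
    - [0,0,0,0,0,0,1]
    - [0,0,0,0,0,0,1]

```text
clock: 2.35
position: [0.4968, -0.173, 0.2054]
eef_rot: [1.0, -0.026, -0.0, -0.0]
ft_force: [-0.2, -0.2, -0.1]
gripper_width: 0.0857
grasp_force: 0.0
```

```bash
python3 - <<'E'
from h import *
from cell import viewer
import cv2
plan([.5025,-.1642,.136],-.055)
A=[]
for n,c in(("side",(215,60,180,160)),("top",(240,150,180,160))):
    s=viewer.snapshot(n)["img"][:,:,::-1];x,y,w,h=c;A.append(cv2.resize(s[y:y+h,x:x+w],None,fx=2.2,fy=2.2,interpolation=cv2.INTER_CUBIC))
import numpy as np
cv2.imwrite("pics/a.png",np.hstack(A))
E
```

```text
t 2.35 pos [ 0.4968 -0.173   0.2054] F [-0.2 -0.2 -0.1] w 0.0857 g 0.0
 shift total/0.03 [ 0.17 -0.3   2.31] 4 rows of [ 0.044 -0.076  0.578]  turn total/5deg [0.   0.   0.04] 1 rows
```

View pics/a.png

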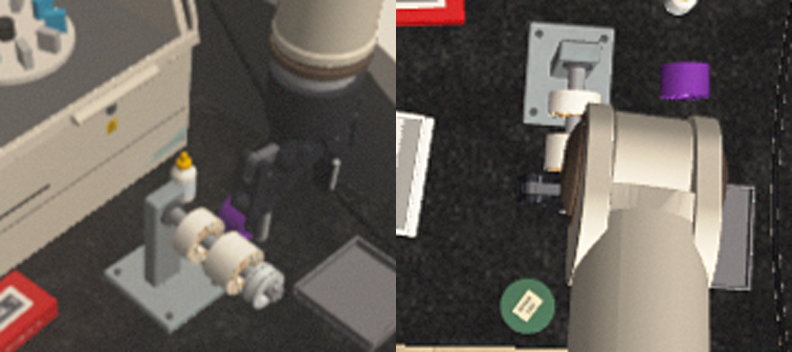

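The side view shows the fingertips at crop (262,235) and (335,185), above and beyond the bar. The top view shows the left finger at (540,188). I'll check this against the projection.

```bash
python3 - <<'E'
from h import *
p=np.array([.4968,-.173,.2054])
for dz in(0,.012,.025):
  for dy in(.045,-.045):
    q=p+[0,dy,-dz]
    s=proj("side",q)[0];t=proj("top",q)[0]
    print(dz,dy,"side crop",((s-[215,60])*2.2).round(),"top crop",((t-[240,150])*2.2+[396,0]).round())
E
```

```text
0 0.045 side crop [255. 256.] top crop [539. 195.]
0 -0.045 side crop [314. 207.] top crop [629. 197.]
0.012 0.045 side crop [254. 264.] top crop [538. 195.]
0.012 -0.045 side crop [312. 215.] top crop [628. 197.]
0.025 0.045 side crop [253. 273.] top crop [537. 196.]
0.025 -0.045 side crop [310. 224.] top crop [626. 198.]
```

```bash
python3 - <<'E'
from h import *
from cell import viewer
import cv2
p=np.array([.4968,-.173,.2054])
A=[]
for n,(x,y,w,h) in(("side",(300,100,95,100)),("top",(270,200,95,100))):
    s=viewer.snapshot(n)["img"][:,:,::-1].astype(float)/255
    s=(np.clip(s*1.3,0,1)**.45*255).astype(np.uint8)
    im=cv2.resize(s[y:y+h,x:x+w],None,fx=4,fy=4,interpolation=cv2.INTER_CUBIC)
    for dy in(.0425,-.0425,.057,-.057):
        for dz in (-.02,.012):
            a=(proj(n,p+[0,dy,-dz])[0]-[x,y])*4+1.5
            cv2.circle(im,tuple(int(v) for v in a),2,(0,0,255) if abs(dy)<.05 else (0,255,0),-1)
    A.append(im)
cv2.imwrite("pics/b.png",np.hstack(A))
E
```

```text
(no output)
```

View pics/b.png

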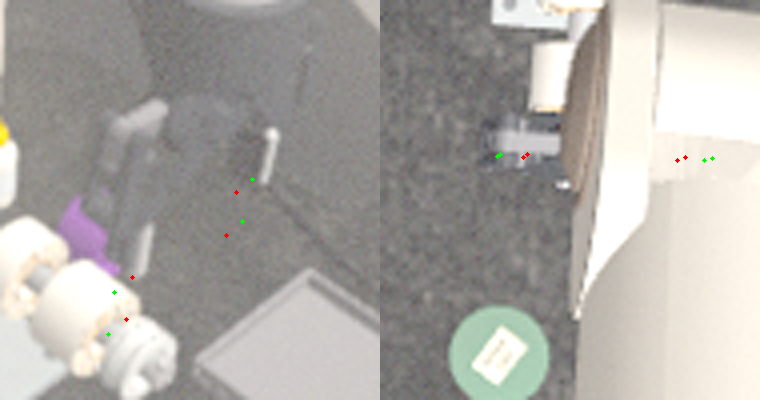

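```bash
python3 - <<'E'
from h import *
p=np.array([.4968,-.173,.2054])
def f(q,full=False):
    r=[]
    for dy,uv in((q[3],(138,277)),(-q[3],(263,183))):
        o=(np.array(uv)-1.5)/4+[300,100]
        r+=list(proj("side",p+[-.011,0,-.012]+q[:3]+[0,dy,0])[0]-o)
    return np.r_[r,(q[3]-.0425)*1000/2, q[:3]*reg]
for reg in(0.01,10,100): 
    o=least_squares(f,[0,0,0,.0425]);print(reg,o.x.round(4),o.fun.round(1))
E
```

```text
0.01 [-0.0379  0.0686  0.1213  0.0425] [ 0.5  0.6 -0.6 -0.7  0.  -0.   0.   0. ]
10 [-0.0301  0.0553  0.106   0.0433] [ 0.7  0.5 -0.7 -0.5  0.4 -0.3  0.6  1.1]
100 [ 0.0101 -0.0137  0.0257  0.0469] [ 1.6  0.1 -1.7  0.6  2.2  1.  -1.4  2.6]
```

```bash
python3 - <<'E'
from h import *
np.set_printoptions(suppress=True,precision=1)
def W(x,y,yaw,L):
    L=np.array(L);c,s=np.cos(yaw),np.sin(yaw);return np.c_[x+c*L[:,0]-s*L[:,1],y+s*L[:,0]+c*L[:,1],L[:,2]]
q=lambda a,b,z:[(a,b,z),(a,-b,z),(-a,-b,z),(-a,b,z)]
print("tray",np.c_[proj("side",W(.4638,-.3252,-.0448,q(.06,.06,.018))),full("side",[(398,235),(499,149),(622,236),(521,329)])])
print("cradle",np.c_[proj("side",W(.5263,.0253,-.1405,q(.07,.035,.039))),full("side",[(17,435),(84,368),(218,522),(140,582)])])
print("foot",np.c_[proj("side",[(.7075,-.1267,.014),(.5883,-.1202,.014)]),full("side",[(96,210),(201,301)])])
print("collar",np.c_[proj("side",[(.5025,-.1642,.126)]),full("side",[(349,227)])])
print("tin",proj("side",[(.378,-.1288,.026)]),full("side",(439,459)))
# sanity of the rotation
for n in C: T=np.array(C[n][3])[:3,:3];print(n,np.linalg.det(T),abs(T@T.T-np.eye(3)).max())
E
```

```text
tray [[349.2 189.2 348.4 191.8]
 [378.  166.3 377.2 167.2]
 [414.3 190.9 412.4 192.1]
 [385.7 216.2 383.5 218.6]]
cradle [[240.1 241.2 239.5 248.9]
 [264.3 226.2 258.6 229.8]
 [301.3 267.5 296.9 273.8]
 [276.3 285.  274.6 290.9]]
foot [[263.1 182.7 262.1 184.6]
 [293.7 208.9 292.1 210.6]]
collar [[335.7 189.6 334.4 189.5]]
tin [[362.7 254.8]] [[360.1 255.8]]
side 1.00003045952 8.172000000004259e-05
top 1.0000502122160002 6.291000000000163e-05
```

The light strips at crop (143,250) and (268,155) are the pads, and they look higher than predicted. I'll go part of the way down over the collar and compare again.

Request:
jog_arm:
  motion:
    - [0.18,-0.3,0.1,0,0,0,1]
    - [0,0,0.5,0,0,0,1]
    - [0,0,0.5,0,0,0,1]
    - [0,0,0.4,0,0,0,1]
    - [0,0,0,0,0,0,1]
    - [0,0,0,0,0,0,1]

```text
clock: 3.05
position: [0.5027, -0.1648, 0.1598]
eef_rot: [1.0, -0.027, -0.001, -0.001]
ft_force: [0.2, -0.1, -0.4]
gripper_width: 0.0854
grasp_force: 0.0
```

```bash
cat >> h.py <<'E'
def look(name,side,top,fx=4,g=.5):
    from cell import viewer,manip
    import cv2
    p=manip.get_obs();r=R.from_quat(p["eef_rot"]);A=[]
    for n,(x,y,w,h) in(("side",side),("top",top)):
        if not w: continue
        s=viewer.snapshot(n)["img"][:,:,::-1]/255.
        s=(np.clip(s*1.2,0,1)**g*255).astype(np.uint8)
        im=cv2.resize(s[y:y+h,x:x+w],None,fx=fx,fy=fx,interpolation=cv2.INTER_CUBIC)
        hw=p["gripper_width"]/2
        for dy in(hw,-hw):
            for dz in(-.026,.012):
                a=(proj(n,p["position"]+r.apply([-.011,dy,dz]))[0]-[x,y])*fx
                cv2.circle(im,tuple(int(v) for v in a),2,(0,0,255),-1)
        A.append(im)
    cv2.imwrite(name,np.hstack(A))
E
python3 - <<'E'
from h import *
plan([.5025,-.1642,.139],-.055)
look("pics/c.png",(290,100,100,120),(270,200,90,120))
E
```

```text
t 3.05 pos [ 0.5027 -0.1648  0.1598] F [ 0.2 -0.1 -0.4] w 0.0854 g 0.0
 shift total/0.03 [-0.01 -0.02  0.69] 1 rows of [-0.006 -0.019  0.694]  turn total/5deg [-0.01  0.02  0.01] 1 rows
```

View pics/c.png

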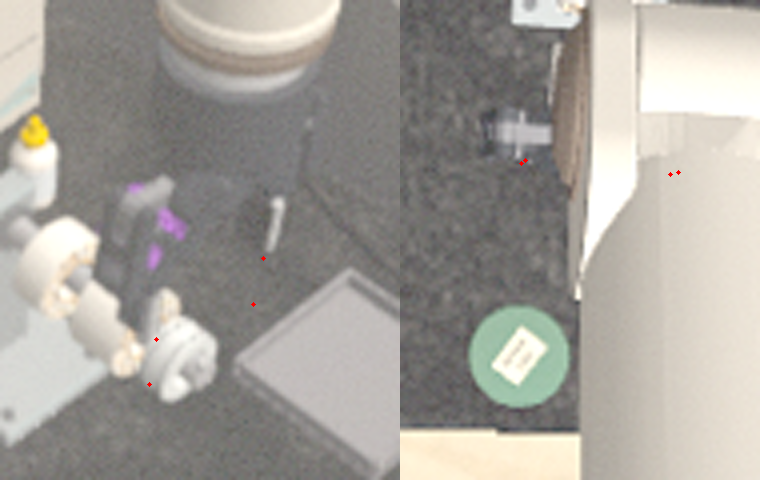

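Request:
jog_arm:
  motion:
    - [0,0,0.35,0,0,0,1]
    - [0,0,0.34,0,0,0,1]
    - [0,0,0,0,0,0,1]
    - [0,0,0,0,0,0,0.3]
    - [0,0,0,0,0,0,-0.2]
    - [0,0,0,0,0,0,-0.2]
    - [0,0,0,0,0,0,-0.2]
    - [0,0,0,0,0,0,-0.2]
  newtons: 20

```text
clock: 3.82
position: [0.5033, -0.1654, 0.1401]
eef_rot: [1.0, -0.027, 0.0, 0.0]
ft_force: [-0.3, 0.5, 0.8]
gripper_width: 0.0341
grasp_force: 0.0
```

The fingers closed to 34 mm on nothing, so the tips really are above the collar. One more look with candidate tip heights overlaid should size the offset.

```bash
python3 - <<'E'
from h import *
import cv2
from cell import viewer,manip
p=manip.get_obs()["position"];n="side";x,y,w,h=300,115,90,100
s=viewer.snapshot(n)["img"][:,:,::-1]/255.
s=(np.clip(s*1.2,0,1)**.5*255).astype(np.uint8)
im=cv2.resize(s[y:y+h,x:x+w],None,fx=6,fy=6,interpolation=cv2.INTER_CUBIC)
for dz,c in((0,(0,0,255)),(.02,(0,255,0)),(.04,(255,0,0))):
  for dy in(.017,-.017):
    a=(proj(n,p+[-.011,dy,-.022+dz])[0]-[1.5,-2]-[x,y])*6;cv2.circle(im,tuple(int(v) for v in a),3,c,-1)
    print(dz,dy,a.round())
cv2.imwrite("pics/d.png",im)
E
```

```text
0 0.017 [197. 511.]
0 -0.017 [254. 461.]
0.02 0.017 [203. 477.]
0.02 -0.017 [261. 427.]
0.04 0.017 [209. 442.]
0.04 -0.017 [268. 392.]
```

View pics/d.png

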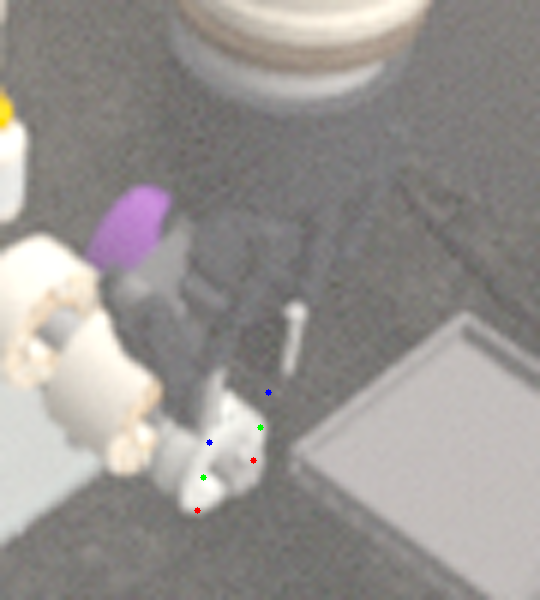

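The pad tips are at (208,425) and (289,375), about 45 mm higher than the reported TCP implies. The closing test agrees, so I'll open, go down about 46 mm more and close on the collar.

Request:
jog_arm:
  motion:
    - [0,0,0,0,0,0,1]
    - [0,0,0,0,0,0,1]
    - [0,0,0,0,0,0,1]
    - [0,0,0.4,0,0,0,1]
    - [0,0,0.4,0,0,0,1]
    - [0,0,0.4,0,0,0,1]
    - [0,0,0.35,0,0,0,1]
    - [0,0,0,0,0,0,1]
    - [0,0,0,0,0,0,1]

```text
clock: 4.62
position: [0.5021, -0.1649, 0.092]
eef_rot: [1.0, -0.027, -0.001, -0.001]
ft_force: [0.5, -0.0, 0.4]
gripper_width: 0.0856
grasp_force: 0.0
```

Request:
jog_arm:
  motion:
    - [0,0,0,0,0,0,0.5]
    - [0,0,0,0,0,0,0.2]
    - [0,0,0,0,0,0,0]
    - [0,0,0,0,0,0,-0.2]
    - [0,0,0,0,0,0,-0.2]
    - [0,0,0,0,0,0,-0.2]
  newtons: 20

```text
clock: 5.12
position: [0.5035, -0.165, 0.0937]
eef_rot: [1.0, -0.027, 0.0, -0.0]
ft_force: [0.4, 2.0, 1.1]
gripper_width: 0.0436
grasp_force: 21.2
```

```bash
python3 - <<'E'
from h import *
plan([.5025,-.1642,.092],-.055)
look("pics/e.png",(300,115,90,100),(0,0,0,0),6)
E
```

```text
t 5.12 pos [ 0.5035 -0.165   0.0937] F [0.4 2.  1.1] w 0.0436 g 21.2
 shift total/0.03 [-0.03 -0.03  0.06] 1 rows of [-0.034 -0.026  0.057]  turn total/5deg [-0.   -0.01  0.01] 1 rows
```

View pics/e.png

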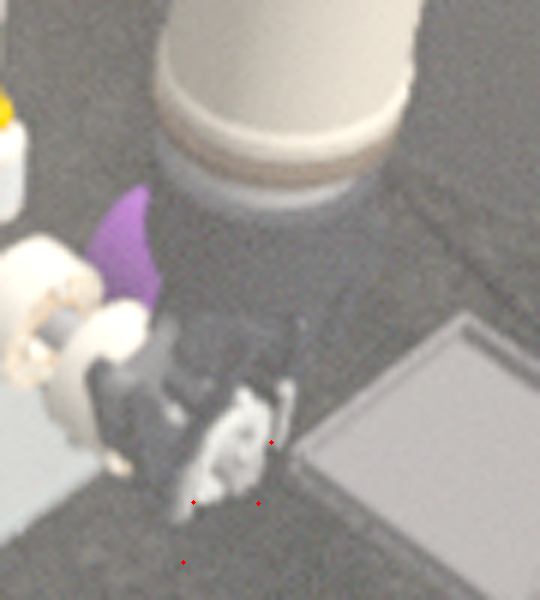

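The picture shows the collar (235,445) held between the pads (180,520)–(285,400), at a width of 43.6 mm. I'll grip harder, raise it 5.5 mm and feel sideways for the bar's centre.

Request:
jog_arm:
  motion:
    - [0,0,0,0,0,0,-0.3]
    - [0,0,-0.1,0,0,0,-0.3]
    - [0,0,-0.09,0,0,0,-0.3]
    - [0,0,0,0,0,0,-0.3]
    - [0,0,0,0,0,0,-0.3]
  newtons: 40

```text
clock: 5.58
position: [0.5022, -0.1641, 0.0984]
eef_rot: [1.0, -0.027, -0.001, -0.001]
ft_force: [-0.0, 5.9, -6.8]
gripper_width: 0.0435
grasp_force: 44.6
```

Request:
jog_arm:
  motion:
    - [0,0.08,0,0,0,0,-0.3]
    - [0,0,0,0,0,0,-0.3]
    - [0,0,0,0,0,0,-0.3]

```text
clock: 5.83
position: [0.5022, -0.1642, 0.0983]
eef_rot: [1.0, -0.026, -0.001, -0.002]
ft_force: [0.2, 9.8, -4.9]
gripper_width: 0.043
grasp_force: 44.8
```

Request:
jog_arm:
  motion:
    - [0,-0.08,0,0,0,0,-0.3]
    - [0,-0.08,0,0,0,0,-0.3]
    - [0,0,0,0,0,0,-0.3]
    - [0,0,0,0,0,0,-0.3]

```text
clock: 6.17
position: [0.5029, -0.1632, 0.0989]
eef_rot: [1.0, -0.028, -0.0, 0.0]
ft_force: [-0.8, 2.9, -3.7]
gripper_width: 0.0427
grasp_force: 44.8
```

Request:
jog_arm:
  motion:
    - [0,-0.08,0,0,0,0,-0.3]
    - [0,0,0,0,0,0,-0.3]
    - [0,0,0,0,0,0,-0.3]

```text
clock: 6.42
position: [0.5039, -0.1613, 0.0995]
eef_rot: [1.0, -0.028, 0.001, 0.0]
ft_force: [-0.4, 1.0, -1.8]
gripper_width: 0.0434
grasp_force: 45.0
```

Request:
jog_arm:
  motion:
    - [0,-0.08,0,0,0,0,-0.3]
    - [0,0,0,0,0,0,-0.3]
    - [0,0,0,0,0,0,-0.3]

```text
clock: 6.67
position: [0.5037, -0.1596, 0.0992]
eef_rot: [1.0, -0.028, 0.0, 0.001]
ft_force: [0.5, -4.3, -2.3]
gripper_width: 0.0432
grasp_force: 44.8
```

Request:
jog_arm:
  motion:
    - [0,0.05,0.07,0,0,0,-0.3]
    - [0,0,0,0,0,0,-0.3]
    - [0,0,0,0,0,0,-0.3]

```text
clock: 6.92
position: [0.5034, -0.159, 0.0969]
eef_rot: [1.0, -0.027, -0.0, -0.0]
ft_force: [-0.0, 0.2, -0.8]
gripper_width: 0.0434
grasp_force: 45.0
```

Request:
jog_arm:
  motion:
    - [0,0,0.17,0,0,0,-0.3]
    - [0,0,0,0,0,0,-0.3]
    - [0,0,0,0,0,0,-0.3]

```text
clock: 7.17
position: [0.5035, -0.1594, 0.0917]
eef_rot: [1.0, -0.027, 0.0, -0.0]
ft_force: [0.0, -0.4, 0.8]
gripper_width: 0.0431
grasp_force: 45.1
```

Request:
jog_arm:
  motion:
    - [0,0.02,-0.09,0,0,0,-0.3]
    - [0,0,-0.09,0,0,0,-0.3]
    - [0,0,0,0,0,0,-0.3]
    - [-0.1,0,0,0,0,0,-0.3]
    - [-0.1,0,0,0,0,0,-0.3]
    - [0,0,0,0,0,0,-0.3]

```text
clock: 7.67
position: [0.4963, -0.1599, 0.097]
eef_rot: [1.0, -0.027, -0.001, 0.0]
ft_force: [-0.1, 0.4, -1.1]
gripper_width: 0.0436
grasp_force: 45.0
```

Request:
jog_arm:
  motion:
    - [-0.2,0,0,0,0,0,-0.3]
    - [-0.2,0,0,0,0,0,-0.3]
    - [0,0,0,0,0,0,-0.3]

```text
clock: 7.92
position: [0.4834, -0.1592, 0.0969]
eef_rot: [1.0, -0.028, -0.001, 0.0]
ft_force: [-0.2, -0.4, -0.1]
gripper_width: 0.0432
grasp_force: 45.0
```

Request:
jog_arm:
  motion:
    - [-0.3,0,0,0,0,0,-0.3]
    - [-0.3,0,0,0,0,0,-0.3]
    - [-0.4,0,0,0,0,0,-0.3]
    - [-0.4,0,0,0,0,0,-0.3]
    - [0,0,0,0,0,0,-0.3]

```text
clock: 8.33
position: [0.4398, -0.1569, 0.0967]
eef_rot: [1.0, -0.028, -0.002, 0.0]
ft_force: [-1.5, 0.3, -2.0]
gripper_width: 0.0432
grasp_force: 45.0
```

```bash
python3 - <<'E'
from h import *
# tray centre in reported frame: y camera +.0045
plan([.4638,-.3252+.0045,.097],-.0448)
E
```

```text
t 8.33 pos [ 0.4398 -0.1569  0.0967] F [-1.5  0.3 -2. ] w 0.0432 g 45.0
 shift total/0.03 [ 1.1   5.41 -0.01] 8 rows of [ 0.138  0.676 -0.002]  turn total/5deg [ 0.    0.04 -0.12] 1 rows
```

Request:
jog_arm:
  motion:
    - [0,0.4,0,0,0,0,-0.3]
    - [0,0.6,0,0,0,0,-0.3]
    - [0.18,0.7,0,0,0,0,-0.3]
    - [0.18,0.7,0,0,0,0,-0.3]
    - [0.18,0.7,0,0,0,0,-0.3]
    - [0.18,0.7,0,0,0,0,-0.3]
    - [0.18,0.7,0,0,0,0,-0.3]
    - [0.18,0.6,0,0,0,-0.1,-0.3]
    - [0,0.3,0,0,0,0,-0.3]
    - [0,0,0.4,0,0,0,-0.3]
    - [0,0,0.6,0,0,0,-0.3]
    - [0,0,0.6,0,0,0,-0.3]
    - [0,0,0.6,0,0,0,-0.3]
    - [0,0,0.5,0,0,0,-0.3]
    - [0,0,0.2,0,0,0,-0.3]
    - [0,0,0,0,0,0,-0.3]
    - [0,0,0,0,0,0,-0.3]

```text
clock: 9.75
position: [0.4669, -0.3193, 0.01]
eef_rot: [1.0, -0.023, -0.0, -0.001]
ft_force: [0.5, 0.2, -0.0]
gripper_width: 0.0436
grasp_force: 45.0
```

```bash
python3 - <<'E'
from h import *
plan([.4638,-.3252+.0045,-.007],-.0448)
look("pics/f.png",(320,110,110,130),(0,0,0,0),4.5)
E
```

```text
t 9.75 pos [ 0.4669 -0.3193  0.01  ] F [ 0.5  0.2 -0. ] w 0.0436 g 45.0
 shift total/0.03 [-0.1   0.05  0.57] 1 rows of [-0.102  0.051  0.565]  turn total/5deg [-0.01  0.01 -0.  ] 1 rows
```

Request:
jog_arm:
  motion:
    - [-0.1,0.05,0.2,0,0,0,-0.3]
    - [0,0,0.15,0,0,0,-0.3]
    - [0,0,0.05,0,0,0,-0.3]
    - [0,0,0,0,0,0,-0.3]

```text
clock: 10.13
position: [0.4635, -0.3219, -0.0021]
eef_rot: [1.0, -0.023, -0.0, -0.0]
ft_force: [-0.1, 0.7, -1.1]
gripper_width: 0.0434
grasp_force: 45.0
```

Request:
jog_arm:
  motion:
    - [0,0,0.08,0,0,0,-0.3]
    - [0,0,0,0,0,0,-0.3]
    - [0,0,0,0,0,0,-0.3]

```text
clock: 10.38
position: [0.464, -0.3218, -0.0042]
eef_rot: [1.0, -0.023, 0.0, -0.0]
ft_force: [0.3, 0.3, -0.2]
gripper_width: 0.0432
grasp_force: 45.0
```

Request:
jog_arm:
  motion:
    - [0,0,0.08,0,0,0,-0.3]
    - [0,0,0,0,0,0,-0.3]
    - [0,0,0,0,0,0,-0.3]

```text
clock: 10.63
position: [0.4639, -0.3218, -0.0067]
eef_rot: [1.0, -0.023, -0.0, -0.0]
ft_force: [-0.0, -0.2, -0.2]
gripper_width: 0.0437
grasp_force: 45.0
```

Request:
jog_arm:
  motion:
    - [0,0,0.06,0,0,0,-0.3]
    - [0,0,0,0,0,0,-0.3]
    - [0,0,0,0,0,0,-0.3]

```text
clock: 10.88
position: [0.4642, -0.322, -0.0083]
eef_rot: [1.0, -0.023, 0.0, 0.0]
ft_force: [0.3, -0.6, 0.4]
gripper_width: 0.0432
grasp_force: 45.1
```

Request:
jog_arm:
  motion:
    - [0,0,0.06,0,0,0,-0.3]
    - [0,0,0,0,0,0,-0.3]
    - [0,0,0,0,0,0,-0.3]

```text
clock: 11.13
position: [0.4644, -0.3221, -0.0086]
eef_rot: [1.0, -0.023, 0.0, 0.001]
ft_force: [-3.5, 1.8, 14.6]
gripper_width: 0.0428
grasp_force: 46.3
```

Request:
jog_arm:
  motion:
    - [0,0,-0.05,0,0,0,-0.3]
    - [0,0,0,0,0,0,-0.3]
    - [0,0,0,0,0,0,0.1]
    - [0,0,0,0,0,0,0.2]
    - [0,0,0,0,0,0,0.3]
    - [0,0,0,0,0,0,0.3]
    - [0,0,0,0,0,0,0.3]
    - [0,0,0,0,0,0,0.3]

```text
clock: 11.8
position: [0.4639, -0.3218, -0.0088]
eef_rot: [1.0, -0.023, -0.0, -0.0]
ft_force: [-0.3, 0.6, 0.0]
gripper_width: 0.0553
grasp_force: 0.0
```

Request:
jog_arm:
  motion:
    - [0,0,-0.1,0,0,0,0.3]
    - [0,0,-0.2,0,0,0,0.3]
    - [0,0,-0.4,0,0,0,0.3]
    - [0,0,-0.6,0,0,0,0.3]
    - [0,0,-0.7,0,0,0,0.3]
    - [0,0,-0.7,0,0,0,-0.3]
    - [0,0,-0.4,0,0,0,-1]
    - [0,0,-0.2,0,0,0,-1]

```text
clock: 12.47
position: [0.4654, -0.3228, 0.0932]
eef_rot: [1.0, -0.023, 0.002, 0.001]
ft_force: [0.7, 0.4, -0.1]
gripper_width: 0.0198
grasp_force: 0.0
```

```bash
python3 - <<'E'
from h import *
from cell import viewer
import cv2
plan([.5459,-.1666+.005,.2],-.055)
np.save("tr.npy",viewer.snapshot("side")["img"])
im=np.load("tr.npy")[160:225,340:420].astype(int)
# bright blob in tray area
m=(im.sum(2)>480).astype(np.uint8);n,l,s,c=cv2.connectedComponentsWithStats(m)
for i in range(1,n):
    if s[i,4]>8: print(s[i],(c[i]+[340,160]).round(1))
print("expected ring",proj("side",[[.464,-.3265,.026]]))
E
```

```text
t 12.47 pos [ 0.4654 -0.3228  0.0932] F [ 0.7  0.4 -0.1] w 0.0198 g 0.0
 shift total/0.03 [ 2.45 -5.48 -3.56] 10 rows of [ 0.245 -0.548 -0.356]  turn total/5deg [ 0.03 -0.04  0.1 ] 1 rows
[ 39  18  12  18 108] [383.9 185.6]
expected ring [[382.53379264 187.78405287]]
```

Request:
jog_arm:
  motion:
    - [0,-0.4,0,0,0,0,-1]
    - [0,-0.9,0,0,0,0,-1]
    - [0,-0.9,0,0,0,0,-1]
    - [0,-0.9,0,0,0,0,-1]
    - [0,-0.7,0,0,0,0,-1]
    - [0,-0.2,0.3,0,0,0,-1]
    - [0,0,0.6,0,0,0,-1]
    - [0,0,0.8,0,0,0,-1]
    - [0,0,0.6,0,0,0,-1]
    - [0,0,0.25,0,0,0,-1]
    - [0,0,0,0,0,0,-1]

```text
clock: 13.43
position: [0.467, -0.201, 0.011]
eef_rot: [1.0, -0.023, -0.003, -0.001]
ft_force: [0.3, -0.7, 0.9]
gripper_width: 0.0002
grasp_force: 0.0
```

Request:
jog_arm:
  motion:
    - [0,0,0.1,0,0,0,-1]
    - [0,0,0.1,0,0,0,-1]
    - [0,0,0.1,0,0,0,-1]
    - [0,0,0,0,0,0,-1]

```text
clock: 13.77
position: [0.4697, -0.2023, 0.005]
eef_rot: [1.0, -0.023, 0.0, 0.0]
ft_force: [0.0, -0.7, 0.3]
gripper_width: -0.0004
grasp_force: 0.0
```

Request:
jog_arm:
  motion:
    - [0,0,0.1,0,0,0,-1]
    - [0,0,0.1,0,0,0,-1]
    - [0,0,0,0,0,0,-1]

```text
clock: 14.02
position: [0.4693, -0.2021, -0.0014]
eef_rot: [1.0, -0.023, -0.0, 0.0]
ft_force: [-0.4, -0.8, 0.1]
gripper_width: 0.0001
grasp_force: 0.0
```

Request:
jog_arm:
  motion:
    - [0,0,0.1,0,0,0,-1]
    - [0,0,0.1,0,0,0,-1]
    - [0,0,0,0,0,0,-1]

```text
clock: 14.27
position: [0.469, -0.202, -0.0077]
eef_rot: [1.0, -0.023, -0.0, -0.0]
ft_force: [0.4, -0.2, -0.9]
gripper_width: -0.0003
grasp_force: 0.0
```

Request:
jog_arm:
  motion:
    - [0,0,0.1,0,0,0,-1]
    - [0,0,0,0,0,0,-1]
    - [0,0,0,0,0,0,-1]

```text
clock: 14.52
position: [0.4688, -0.2024, -0.0105]
eef_rot: [1.0, -0.023, -0.001, 0.0]
ft_force: [-1.1, -1.8, -0.5]
gripper_width: -0.0001
grasp_force: 0.0
```

Request:
jog_arm:
  motion:
    - [0,0,0.1,0,0,0,-1]
    - [0,0,0,0,0,0,-1]
    - [0,0,0,0,0,0,-1]

```text
clock: 14.77
position: [0.4686, -0.2028, -0.0135]
eef_rot: [1.0, -0.023, -0.001, 0.0]
ft_force: [-3.2, -4.6, -1.8]
gripper_width: 0.0001
grasp_force: 0.0
```

Request:
jog_arm:
  motion:
    - [0,0,-0.1,0,0,0,-1]
    - [-0.2,0.2,-0.1,0,0,0,-1]
    - [-0.3,0.2,0,0,0,0,-1]
    - [-0.3,0,0,0,0,0,-1]
    - [-0.3,0,0,0,0,0,-1]
    - [0,0,0.1,0,0,0,-1]
    - [0,0,0.1,0,0,0,-1]
    - [0,0,0,0,0,0,-1]

```text
clock: 15.43
position: [0.4358, -0.2122, -0.0136]
eef_rot: [1.0, -0.023, -0.0, -0.0]
ft_force: [-0.9, 0.4, 0.5]
gripper_width: -0.0002
grasp_force: 0.0
```

Request:
jog_arm:
  motion:
    - [0,0,0.1,0,0,0,-1]
    - [0,0,0,0,0,0,-1]
    - [0,0,0,0,0,0,-1]

```text
clock: 15.68
position: [0.4364, -0.2123, -0.0144]
eef_rot: [1.0, -0.023, -0.0, 0.001]
ft_force: [-7.5, 2.3, 26.3]
gripper_width: 0.0
grasp_force: 13.4
```

Request:
jog_arm:
  motion:
    - [0,0,0.1,0,0,0,-1]
    - [0,0,0,0,0,0,-1]
    - [0,0,0,0,0,0,-1]

```text
clock: 15.93
position: [0.4364, -0.2124, -0.0146]
eef_rot: [1.0, -0.022, -0.001, 0.002]
ft_force: [-17.0, 7.8, 64.3]
gripper_width: 0.0002
grasp_force: 32.0
```

Request:
jog_arm:
  motion:
    - [0,0,-0.3,0,0,0,-1]
    - [0,0,-0.7,0,0,0,-0.5]
    - [0,0,-1,0,0,0,0]
    - [0,0,-1,0,0,0,1]
    - [0,0,-1,0,0,0,1]
    - [0,0,-1,0,0,0,1]
    - [0,0,-0.5,0,0,0,1]
    - [0,0,0,0,0,0,1]
  newtons: 20

```text
clock: 16.6
position: [0.4392, -0.2134, 0.1495]
eef_rot: [1.0, -0.023, 0.003, 0.002]
ft_force: [0.8, -0.5, -0.7]
gripper_width: 0.0835
grasp_force: 0.0
```

```bash
python3 - <<'E'
from h import *
plan([.547,-.1618,.15],-.055)
E
```

```text
t 16.6 pos [ 0.4392 -0.2134  0.1495] F [ 0.8 -0.5 -0.7] w 0.0835 g 0.0
 shift total/0.03 [ 3.51 -1.88  0.  ] 6 rows of [ 0.585 -0.313  0.   ]  turn total/5deg [ 0.04 -0.08  0.11] 1 rows
```

Request:
jog_arm:
  motion:
    - [0.4,-0.2,0,0.04,-0.08,0.1,1]
    - [0.7,-0.38,0,0,0,0,1]
    - [0.7,-0.38,0,0,0,0,1]
    - [0.7,-0.38,0,0,0,0,1]
    - [0.6,-0.34,0,0,0,0,1]
    - [0.41,-0.2,0,0,0,0,1]
    - [0,0,0,0,0,0,1]
    - [0,0,0,0,0,0,1]

```text
clock: 17.27
position: [0.544, -0.1607, 0.144]
eef_rot: [1.0, -0.026, -0.004, -0.002]
ft_force: [-0.7, 0.3, -1.1]
gripper_width: 0.0851
grasp_force: 0.0
```

```bash
python3 - <<'E'
from h import *
plan([.547,-.1618,.096],-.055)
E
```

```text
t 17.27 pos [ 0.544  -0.1607  0.144 ] F [-0.7  0.3 -1.1] w 0.0851 g 0.0
 shift total/0.03 [0.11 0.04 1.6 ] 3 rows of [0.038 0.013 0.533]  turn total/5deg [-0.05  0.1   0.02] 1 rows
```

Request:
jog_arm:
  motion:
    - [0.1,0.04,0.3,-0.04,0.08,0,1]
    - [0,0,0.4,0,0,0,1]
    - [0,0,0.4,0,0,0,1]
    - [0,0,0.4,0,0,0,1]
    - [0,0,0.1,0,0,0,1]
    - [0,0,0,0,0,0,1]

```text
clock: 17.77
position: [0.5453, -0.1631, 0.0954]
eef_rot: [1.0, -0.028, -0.002, -0.001]
ft_force: [-1.2, 0.1, 0.9]
gripper_width: 0.0854
grasp_force: 0.0
```

Request:
jog_arm:
  motion:
    - [0,0,0,0,0,0,0.6]
    - [0,0,0,0,0,0,0.4]
    - [0,0,0,0,0,0,0.2]
    - [0,0,0,0,0,0,0.1]
    - [0,0,0,0,0,0,0.1]

```text
clock: 18.18
position: [0.5476, -0.1633, 0.0981]
eef_rot: [1.0, -0.027, 0.001, 0.0]
ft_force: [0.8, 0.8, 2.6]
gripper_width: 0.0553
grasp_force: 23.0
```

Request:
jog_arm:
  motion:
    - [0,0,0,0,0,0,0]
    - [0,-0.04,-0.09,0,0,0,0]
    - [0,0,-0.08,0,0,0,0]
    - [0,0,0,0,0,0,0]
    - [0,0,0,0,0,0,0]
  newtons: 40

```text
clock: 18.6
position: [0.547, -0.1619, 0.1024]
eef_rot: [1.0, -0.027, 0.0, 0.0]
ft_force: [-0.1, -0.3, -0.7]
gripper_width: 0.0551
grasp_force: 42.5
```

Request:
jog_arm:
  motion:
    - [-0.2,0,0,0,0,0,0]
    - [-0.35,0,0,0,0,0,0]
    - [-0.35,0,0,0,0,0,0]
    - [-0.2,0,0,0,0,0,0]
    - [-0.2,0,0,0,0,0,0]
    - [-0.2,0,0,0,0,0,0]
    - [0,0,0,0,0,0,0]

```text
clock: 19.18
position: [0.5009, -0.1597, 0.1025]
eef_rot: [1.0, -0.028, -0.0, 0.0]
ft_force: [-0.7, -0.2, 0.3]
gripper_width: 0.0545
grasp_force: 42.6
```

Request:
jog_arm:
  motion:
    - [-0.3,0,0,0,0,0,0]
    - [-0.4,0,0,0,0,0,0]
    - [-0.4,0,0,0,0,0,0]
    - [-0.4,0,0,0,0,0,0]
    - [-0.4,0,0,0,0,0,0]
    - [-0.3,0,0,0,0,0,0]
    - [0,0,0,0,0,0,0]

```text
clock: 19.77
position: [0.4338, -0.1558, 0.1021]
eef_rot: [1.0, -0.028, -0.001, 0.0]
ft_force: [-0.8, -0.3, -1.0]
gripper_width: 0.055
grasp_force: 42.5
```

```bash
python3 - <<'E'
from h import *
import cv2
from cell import viewer
plan([.47,.03,.12],-.1405)
s=viewer.snapshot("top")["img"][:,:,::-1];t=viewer.snapshot("side")["img"][:,:,::-1]
c=lambda im,x,y,w,h,f:cv2.resize(im[y:y+h,x:x+w],None,fx=f,fy=f,interpolation=cv2.INTER_CUBIC)
cv2.imwrite("pics/g.png",np.hstack([c(t,230,215,80,90,5),c(s,210,190,80,90,5)]))
E
```

```text
t 19.77 pos [ 0.4338 -0.1558  0.1021] F [-0.8 -0.3 -1. ] w 0.055 g 42.5
 shift total/0.03 [ 0.86 -6.25 -0.6 ] 9 rows of [ 0.096 -0.695 -0.067]  turn total/5deg [0.   0.03 0.98] 2 rows
```

View pics/g.png

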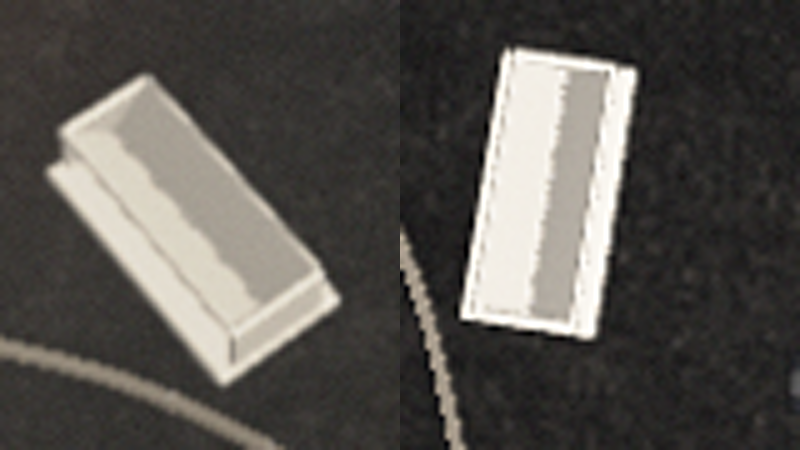

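The side half shows base corners (45,168), (222,385), (340,298) and rim corners (60,132), (148,76), (320,268), (232,328). The top half shows the outer rectangle (505,50), (637,68), (597,340), (460,318), with the light/dark groove line running from (565,70) to (532,318). I'll refit the cradle from these.

```bash
python3 - <<'E'
from h import *
np.set_printoptions(suppress=True,precision=4)
fs=lambda uv:(np.array(uv,float)+.5)/5-.5+[230,215]
ft=lambda uv:(np.array(uv,float)-[400,0]+.5)/5-.5+[210,190]
sb=fs([(45,168),(222,385),(340,298)]) # (+x,+y),(-x,+y),(-x,-y)
st=fs([(60,132),(148,76),(320,268),(232,328)]) # (+,+),(+,-),(-,-),(-,+)
tb=ft([(637,68),(597,340)]) # (+,-),(-,-)
tl=ft([(505,50),(460,318)]) # (+,+),(-,+): rim or base
bias=np.array([-1.5,2.]) # side obs-pred from statics
def pts(q,hx,hy,z,sg):
    sg=np.array(sg);c,s=np.cos(q[2]),np.sin(q[2]);a,b=sg[:,0]*hx,sg[:,1]*hy
    return np.c_[q[0]+c*a-s*b,q[1]+s*a+c*b,np.full(len(a),z)]
for bi in(bias*0,bias):
  def r(q):
    e=[proj("side",pts(q,.07,.035,q[3],[(1,1),(-1,1),(-1,-1)]))+bi-sb,
       proj("side",pts(q,.0675,q[4],.039,[(1,1),(1,-1),(-1,-1),(-1,1)]))+bi-st,
       proj("top",pts(q,.07,.035,q[3],[(1,-1),(-1,-1)]))-tb]
    return np.concatenate(e).ravel()
  o=least_squares(r,[.527,.027,-.13,.005,.027]);print(o.x,o.fun.round(1).tolist())
def rt(q): return (proj("top",pts(q,.07,.035,.004,[(1,-1),(-1,-1)]))-tb).ravel()
o=least_squares(rt,[.527,.027,-.13]);print("top base only",o.x,o.fun.round(1))
g=[least_squares(lambda p:(proj("top",[p[0],p[1],.016])-u).ravel(),[.5,0]).x for u in ft([(565,70),(532,318)])]
print("groove",g,(g[0]+g[1])/2,np.arctan2(*(g[0]-g[1])[::-1]))
gs=(st[0]+st[1])/2,(st[2]+st[3])/2
E
```

```text
[ 0.5308  0.0292 -0.1356  0.0056  0.0249] [0.2, 0.4, -0.1, -0.2, 0.6, 0.0, 0.1, -1.3, -0.3, -0.9, 0.9, 0.7, 0.7, 1.2, -0.4, -0.8, -1.1, -1.2]
[ 0.5311  0.0248 -0.1372  0.0092  0.025 ] [-0.2, 0.4, -0.4, -0.2, 0.3, -0.0, -0.1, -0.5, -0.5, -0.1, 0.7, 1.4, 0.4, 1.8, 1.3, -1.0, 0.6, -1.3]
top base only [ 0.5278  0.0274 -0.1229] [-0.   0.2  0.  -0.2]
groove [array([0.5905, 0.0204]), array([0.464 , 0.0339])] [0.5272 0.0271] -0.10687941408011424
```

Request:
jog_arm:
  motion:
    - [0,-0.4,0,0,0,0,0]
    - [0,-0.7,0,0,0,0,0]
    - [0,-0.8,0,0,0,0,0]
    - [0,-0.8,0,0,0,0,0]
    - [0.1,-0.8,0,0,0,0.43,0]
    - [0.6,-0.6,0,0,0,0.43,0]
    - [0.8,-0.5,0,0,0,0,0]
    - [0.8,-0.5,0,0,0,0,0]
    - [0.8,-0.4,0,0,0,0,0]
    - [0.6,-0.3,0,0,0,0,0]
    - [0.2,-0.1,0,0,0,0,0]
    - [0,0,0,0,0,0,0]
    - [0,0,0,0,0,0,0]

```text
clock: 20.95
position: [0.5662, 0.0063, 0.1019]
eef_rot: [0.998, -0.065, -0.001, -0.0]
ft_force: [-0.5, -0.5, -1.0]
gripper_width: 0.0553
grasp_force: 42.5
```

```bash
python3 - <<'E'
from h import *
plan([.5587,.028,.038],-.13)
E
```

```text
t 20.95 pos [0.5662 0.0063 0.1019] F [-0.5 -0.5 -1. ] w 0.0553 g 42.5
 shift total/0.03 [-0.34 -0.69  2.13] 4 rows of [-0.084 -0.171  0.533]  turn total/5deg [0.   0.01 0.01] 1 rows
```

Request:
jog_arm:
  motion:
    - [-0.17,-0.35,0.1,0,0,0,0]
    - [-0.17,-0.34,0.3,0,0,0,0]
    - [0,0,0.5,0,0,0,0]
    - [0,0,0.5,0,0,0,0]
    - [0,0,0.5,0,0,0,0]
    - [0,0,0.2,0,0,0,0]
    - [0,0,0,0,0,0,0]
    - [0,0,0,0,0,0,0]

```text
clock: 21.62
position: [0.5586, 0.0281, 0.0395]
eef_rot: [0.998, -0.065, -0.0, 0.0]
ft_force: [-0.3, 0.5, -0.3]
gripper_width: 0.0548
grasp_force: 42.5
```

Request:
jog_arm:
  motion:
    - [0,0,0.15,0,0,0,0]
    - [0,0,0.13,0,0,0,0]
    - [0,0,0,0,0,0,0]
    - [0,0,0,0,0,0,0]

```text
clock: 21.95
position: [0.5593, 0.0279, 0.0311]
eef_rot: [0.998, -0.065, 0.0, 0.0]
ft_force: [-0.4, 0.4, -1.4]
gripper_width: 0.0552
grasp_force: 42.5
```

Request:
jog_arm:
  motion:
    - [0,0,0.07,0,0,0,0]
    - [0,0,0,0,0,0,0]
    - [0,0,0,0,0,0,0]

```text
clock: 22.2
position: [0.5598, 0.0278, 0.0292]
eef_rot: [0.998, -0.065, 0.0, 0.0]
ft_force: [0.6, 0.1, 0.9]
gripper_width: 0.0548
grasp_force: 42.7
```

Request:
jog_arm:
  motion:
    - [0,0,0.05,0,0,0,0]
    - [0,0,0,0,0,0,0]
    - [0,0,0,0,0,0,0]

```text
clock: 22.45
position: [0.5601, 0.027, 0.0284]
eef_rot: [0.998, -0.065, 0.001, 0.001]
ft_force: [-2.2, -3.0, 8.3]
gripper_width: 0.0552
grasp_force: 43.6
```

Request:
jog_arm:
  motion:
    - [0,0.05,0,0,0,0,0]
    - [0,0,0.03,0,0,0,0]
    - [0,0,0,0,0,0,0]
    - [0,0,0,0,0,0,0]

```text
clock: 22.78
position: [0.5598, 0.0264, 0.0278]
eef_rot: [0.998, -0.065, 0.001, 0.0]
ft_force: [-3.1, -0.5, 12.5]
gripper_width: 0.055
grasp_force: 43.9
```

Request:
jog_arm:
  motion:
    - [0,0,-0.03,0,0,0,0]
    - [0,0,0,0,0,0,0.3]
    - [0,0,0,0,0,0,0.4]
    - [0,0,0,0,0,0,0.5]
    - [0,0,0,0,0,0,0.7]
    - [0,0,0,0,0,0,0.9]
    - [0,0,0,0,0,0,0.9]
    - [0,0,-0.2,0,0,0,0.9]
    - [0,0,-0.5,0,0,0,0.9]
    - [0,0,-0.8,0,0,0,1]
    - [0,0,-0.9,0,0,0,1]
    - [0,0,-0.9,0,0,0,1]
    - [0,0,-0.6,0,0,0,1]
    - [0,0,-0.2,0,0,0,1]
    - [0,0,0,0,0,0,1]

```text
clock: 24.03
position: [0.5604, 0.0266, 0.1524]
eef_rot: [0.998, -0.065, 0.002, 0.0]
ft_force: [0.5, -0.8, -1.0]
gripper_width: 0.0858
grasp_force: 0.0
```

```bash
python3 - <<'E'
from h import *
plan([.599,-.1648,.155],-.055)
E
```

```text
t 24.03 pos [0.5604 0.0266 0.1524] F [ 0.5 -0.8 -1. ] w 0.0858 g 0.0
 shift total/0.03 [ 2.1   6.16 -0.08] 9 rows of [ 0.234  0.684 -0.009]  turn total/5deg [ 0.   -0.04 -0.86] 1 rows
```

Request:
jog_arm:
  motion:
    - [0.1,0.3,0,0,0,0,1]
    - [0.25,0.75,0,0,0,0,1]
    - [0.25,0.75,0,0,0,0,1]
    - [0.25,0.75,0,0,0,0,1]
    - [0.25,0.75,0,0,0,0,1]
    - [0.25,0.75,0,0,0,0,1]
    - [0.25,0.75,0,0,0,0,1]
    - [0.25,0.75,0,0,0,0,1]
    - [0.25,0.61,0,0,0,-0.43,1]
    - [0,0,0,0,0,-0.43,1]
    - [0,0,0,0,0,0,1]
    - [0,0,0,0,0,0,1]

```text
clock: 25.03
position: [0.5963, -0.1649, 0.1484]
eef_rot: [1.0, -0.028, -0.002, -0.001]
ft_force: [0.3, 0.8, 0.7]
gripper_width: 0.0852
grasp_force: 0.0
```

```bash
python3 - <<'E'
from h import *
plan([.599,-.1648,.096],-.055)
E
```

```text
t 25.03 pos [ 0.5963 -0.1649  0.1484] F [0.3 0.8 0.7] w 0.0852 g 0.0
 shift total/0.03 [ 0.09 -0.01  1.75] 3 rows of [ 0.031 -0.002  0.582]  turn total/5deg [-0.02  0.04 -0.02] 1 rows
```

Request:
jog_arm:
  motion:
    - [0.09,0,0.3,0,0,0,1]
    - [0,0,0.45,0,0,0,1]
    - [0,0,0.45,0,0,0,1]
    - [0,0,0.4,0,0,0,1]
    - [0,0,0.15,0,0,0,1]
    - [0,0,0,0,0,0,1]
    - [0,0,0,0,0,0,0.6]
    - [0,0,0,0,0,0,0.4]
    - [0,0,0,0,0,0,0.2]
    - [0,0,0,0,0,0,0.1]
    - [0,0,0,0,0,0,0.1]
    - [0,0,0,0,0,0,0]
  newtons: 20

```text
clock: 26.03
position: [0.601, -0.1653, 0.0987]
eef_rot: [1.0, -0.027, 0.001, 0.0]
ft_force: [1.3, -0.1, 1.9]
gripper_width: 0.0558
grasp_force: 21.7
```

Request:
jog_arm:
  motion:
    - [0,0,0,0,0,0,0]
    - [0,0,-0.09,0,0,0,0]
    - [0,0,-0.08,0,0,0,0]
    - [0,0,0,0,0,0,0]
    - [0,0,0,0,0,0,0]
  newtons: 40

```text
clock: 26.45
position: [0.6001, -0.1649, 0.1029]
eef_rot: [1.0, -0.027, -0.0, -0.0]
ft_force: [-0.0, 0.0, -0.2]
gripper_width: 0.0552
grasp_force: 42.4
```

Request:
jog_arm:
  motion:
    - [-0.2,0,0,0,0,0,0]
    - [-0.4,0,0,0,0,0,0]
    - [-0.5,0,0,0,0,0,0]
    - [-0.5,0,0,0,0,0,0]
    - [-0.5,0,0,0,0,0,0]
    - [-0.4,0,0,0,0,0,0]
    - [-0.2,0,0,0,0,0,0]
    - [-0.1,0,0,0,0,0,0]
    - [0,0,0,0,0,0,0]

```text
clock: 27.2
position: [0.516, -0.1606, 0.1031]
eef_rot: [1.0, -0.028, -0.0, 0.0]
ft_force: [0.0, 0.4, -1.9]
gripper_width: 0.0552
grasp_force: 42.4
```

Request:
jog_arm:
  motion:
    - [-0.2,0,0,0,0,0,0]
    - [-0.2,0,0,0,0,0,0]
    - [-0.2,0,0,0,0,0,0]
    - [-0.2,0,0,0,0,0,0]
    - [0,0,0,0,0,0,0]

```text
clock: 27.62
position: [0.4911, -0.1592, 0.1029]
eef_rot: [1.0, -0.028, -0.001, 0.0]
ft_force: [-1.1, -0.2, 0.4]
gripper_width: 0.055
grasp_force: 42.5
```

Request:
jog_arm:
  motion:
    - [-0.3,0,0,0,0,0,0]
    - [-0.4,0,0,0,0,0,0]
    - [-0.5,0,0,0,0,0,0]
    - [-0.4,0,0,0,0,0,0]
    - [-0.2,0,0,0,0,0,0]
    - [0,-0.4,0,0,0,0,0]
    - [0,-0.7,0,0,0,0,0]
    - [0,-0.8,0,0,0,0,0]
    - [0,-0.8,0,0,0,0,0]
    - [0.1,-0.8,0,0,0,0.43,0]
    - [0.4,-0.8,0,0,0,0.43,0]
    - [0.5,-0.8,0,0,0,0,0]
    - [0.4,-0.7,0,0,0,0,0]
    - [0.2,-0.3,0,0,0,0,0]
    - [0,0,0,0,0,0,0]
    - [0,0,0,0,0,0,0]

```text
clock: 28.95
position: [0.5008, 0.0205, 0.1027]
eef_rot: [0.998, -0.064, -0.0, 0.0]
ft_force: [-0.9, -0.2, -1.2]
gripper_width: 0.055
grasp_force: 42.5
```

```bash
python3 - <<'E'
from h import *
plan([.496,.0347,.038],-.13)
E
```

```text
t 28.95 pos [0.5008 0.0205 0.1027] F [-0.9 -0.2 -1.2] w 0.055 g 42.5
 shift total/0.03 [-0.22 -0.45  2.16] 4 rows of [-0.054 -0.113  0.539]  turn total/5deg [0.   0.01 0.01] 1 rows
```

Request:
jog_arm:
  motion:
    - [-0.11,-0.22,0.1,0,0,0,0]
    - [-0.11,-0.22,0.3,0,0,0,0]
    - [0,0,0.5,0,0,0,0]
    - [0,0,0.5,0,0,0,0]
    - [0,0,0.5,0,0,0,0]
    - [0,0,0.25,0,0,0,0]
    - [0,0,0.12,0,0,0,0]
    - [0,0,0,0,0,0,0]
    - [0,0,0,0,0,0,0]

```text
clock: 29.7
position: [0.4964, 0.0343, 0.0352]
eef_rot: [0.998, -0.065, 0.0, 0.0]
ft_force: [-0.1, 0.1, -0.7]
gripper_width: 0.0547
grasp_force: 42.5
```

Request:
jog_arm:
  motion:
    - [0,0,0.1,0,0,0,0]
    - [0,0,0.07,0,0,0,0]
    - [0,0,0,0,0,0,0]
    - [0,0,0,0,0,0,0]

```text
clock: 30.03
position: [0.4965, 0.0345, 0.03]
eef_rot: [0.998, -0.065, 0.0, 0.0]
ft_force: [-0.1, 0.9, -0.3]
gripper_width: 0.0549
grasp_force: 42.5
```

Request:
jog_arm:
  motion:
    - [0,0,0.06,0,0,0,0]
    - [0,0,0,0,0,0,0]
    - [0,0,0,0,0,0,0]

```text
clock: 30.28
position: [0.4969, 0.0347, 0.0284]
eef_rot: [0.998, -0.065, 0.0, -0.0]
ft_force: [0.1, 0.8, 3.2]
gripper_width: 0.055
grasp_force: 42.9
```

Request:
jog_arm:
  motion:
    - [0,0,0.04,0,0,0,0]
    - [0,0,0,0,0,0,0]
    - [0,0,0,0,0,0,0]

```text
clock: 30.53
position: [0.497, 0.0348, 0.0282]
eef_rot: [0.998, -0.065, 0.001, 0.0]
ft_force: [-5.1, -0.8, 16.3]
gripper_width: 0.055
grasp_force: 44.3
```

Both faces carry it evenly, so I'll release and retreat.

Request:
jog_arm:
  motion:
    - [0,0,-0.04,0,0,0,0]
    - [0,0,0,0,0,0,0.3]
    - [0,0,0,0,0,0,0.4]
    - [0,0,0,0,0,0,0.5]
    - [0,0,0,0,0,0,0.7]
    - [0,0,0,0,0,0,0.9]
    - [0,0,0,0,0,0,0.9]
    - [0,0,-0.2,0,0,0,0.9]
    - [0,0,-0.5,0,0,0,0.9]
    - [0,0,-0.8,0,0,0,1]
    - [0,0,-0.9,0,0,0,1]
    - [0,0,-0.9,0,0,0,1]
    - [0,0,-0.9,0,0,0,1]
    - [0,-0.6,-0.6,0,0,0,1]
    - [-0.3,-0.9,-0.2,0,0,0,1]
    - [-0.3,-0.9,0,0,0,0,1]
    - [-0.3,-0.9,0,0,0,0,1]
    - [-0.3,-0.6,0,0,0,0,1]
    - [0,0,0,0,0,0,1]
    - [0,0,0,0,0,0,1]

```text
clock: 32.2
position: [0.4753, 0.1566, 0.1784]
eef_rot: [0.998, -0.063, 0.0, -0.0]
ft_force: [0.3, -0.2, 0.2]
gripper_width: 0.0853
grasp_force: 0.0
```

```bash
python3 - <<'E'
from h import *
from cell import viewer
import cv2
A=cv2.imread("pics/side0.png");np.set_printoptions(precision=1)
for n in("top","side"):
    a=cv2.imread(f"pics/{n}0.png").astype(int);b=viewer.snapshot(n)["img"][:,:,::-1].astype(int)
    m=((abs(a-b).max(2))>60).astype(np.uint8)
    k,l,s,c=cv2.connectedComponentsWithStats(m)
    for i in range(1,k):
        if s[i,4]>25:print(n,"changed",s[i],c[i].round(1))
    for nm,P in dict(collar=(.464,-.3265,.026),wide=(.56,.022,.056),narrow=(.497,.030,.056),bottle=(.727,-.294,.04),tin=(.378,-.1288,.026),timer=(.696,.109,.03)).items():
        u=proj(n,P)[0].round().astype(int);print(n,nm,u,"before",a[u[1],u[0]],"after",b[u[1],u[0]])
E
```

```text
top changed [313 191  20  13 182] [323.9 196.8]
top changed [  94  204  120  188 8875] [155.8 288.5]
top changed [228 207  11  17  52] [231.1 215.4]
top changed [240 208  11  17 121] [245.3 216.1]
top changed [307 210  25  19 404] [319.5 219.1]
top changed [309 232  10  10  78] [313.1 236.8]
top changed [319 233   9  10  68] [323.9 237.6]
top changed [237 237  10  11  78] [241.2 241.8]
top changed [185 247  10   5  39] [189.5 248.8]
top changed [377 252  12   9  75] [383.1 256.4]
top changed [211 354  23  24 270] [222.2 369. ]
top changed [ 513  359   47   44 1111] [538.7 384.8]
top changed [ 182  378   73   42 2198] [212.6 399.5]
top changed [165 384  15  21  87] [171. 396.]
top collar [379 256] before [126 125 132] after [222 227 227]
top wide [241 214] before [223 231 236] after [242 250 252]
top narrow [237 240] before [188 199 208] after [240 248 251]
top bottle [368 151] before [224 236 243] after [226 237 244]
top tin [300 289] before [162 195 210] after [162 195 210]
top timer [209 161] before [203 212 221] after [203 212 223]
side changed [ 386    0   32   52 1242] [398.9  2
[... 1168 characters left out ...]
d [198 222  14  26 136] [205.2 235.5]
side changed [239 230  29  30 414] [254.1 243.5]
side changed [272 248  18  14 140] [280.1 254.7]
side changed [187 253  30  36 383] [199.2 270.9]
side changed [264 261   8  11  44] [266.9 266. ]
side changed [523 327  37  42 733] [547.7 349.3]
side changed [548 393  12  14  81] [555.7 400.3]
side collar [383 188] before [117 118 126] after [172 182 182]
side wide [261 240] before [148 157 166] after [64 65 66]
side narrow [278 260] before [152 164 171] after [179 211 226]
side bottle [300 141] before [186 204 217] after [189 213 221]
side tin [363 255] before [132 161 178] after [137 167 184]
side timer [196 234] before [159 169 180] after [160 172 180]
```

```bash
python3 -c "
from cell import manip
print(manip.hand_in())"
```

```text
the job is handed in; nothing more can be done
None
```

The collar is standing on edge in the tray and both rolls stand in the cradle (wide at the far end, narrow nearer the robot); tin, bottle and timer look unmoved, and I handed in at about 32 s. A fingertip check on bare bench near the tray pressed to 64 N at the wrist, and the gripper brushed something fixed, probably the bar end, at about 6 N.

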